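# Shut the draft shield of a laboratory balance and tare it

### The job

The balance has been left with its right-hand side door and its top window slid back. With the fingertips, gently push both fully shut without slamming them, then press the long tare key down until it bottoms and let it come back up. Leave the little weighing tray on the pan undisturbed, press no other key, and do not shift the bottle, timer or pipette that stand about.

Things in the scene. Friction and masses are not known exactly. Their poses are not given: they have to be found in the camera images.
- balance: White bench balance, fixed, 330 mm deep, 200 mm wide: sloping key panel in front, glass chamber starting 100 mm behind the front edge, rear housing; roof rails at 215 mm. Origin on the bench, 160 mm behind the front edge, mid-width; x points from front (key panel) to rear, y to the balance's left, z up. Right-hand rails reach 98 mm from mid-width. The left (+y) door is shut and fixed.
- side_door (a joint): Right-hand (-y) glass door of the chamber: slides along the balance's x axis. 0 = fully shut (front edge against the front post), grows to at most 0.09 m as it is pushed to the rear. Light rail friction of 1 to 2 N; stays where it is left; rigid stop at 0.
- side_handle (a point): Centre of the side door's grey handle, a rounded upright plate at the door's front edge: 12 mm thick along x, 42 mm tall (top 197 mm above the bench), standing out 38 mm from the glass towards -y (to 20 mm beyond this point). It moves with the door; pushing its rear face towards the balance's front (-x) shuts the door. Axes as the balance's.
- top_window (a joint): Glass window in the chamber's roof: slides along the balance's x axis. 0 = fully shut (against the front header), grows to at most 0.09 m as it is pushed to the rear. Light rail friction of 1 to 2 N; stays where it is left; rigid stop at 0.
- window_handle (a point): Centre of the window's grey handle, a rounded bar standing on the window's front edge: 12 mm thick along x, 64 mm long along y; its top is 12 mm above this point, the glass behind it 17 mm below. It moves with the window; pushing its rear face towards the balance's front (-x) shuts the window. Axes as the balance's.
- tare_key (a joint): The tare key: the long grey bar key on the right-hand half of the key panel (20 mm by 64 mm). 0 = up, 0.0035 m = bottomed; sprung, 1.5 N to start it and 5 N at the bottom.
- tare_top (a point): Centre of the top face of the tare key (z normal to the key, which slopes 0.15 rad down towards the balance's front). The key moves along this normal; pressing straight down works it too. It lies 77 mm in front of the glass.
- power_key (a joint): The round power key (18 mm diameter) at the left-hand end of the panel, 117 mm from the tare key's centre. 0 = up, grows as it is pressed. Leave it alone.
- mode_key (a joint): The round mode key (18 mm diameter) between the power key and the tare key, 81 mm from the tare key's centre. 0 = up, grows as it is pressed. Leave it alone.
- weigh_tray: Small white open tray, 48 x 86 x 40 mm, loose, standing on the weighing pan in the chamber; origin at the centre of its underside. Leave it as it stands.
- pan_top (a point): Centre of the top of the round weighing pan (100 mm diameter), 74 mm above the bench.
- drum_corner (a point): Near left foot corner, on the bench, of a fixed obstacle right of the balance: a black drum in a square metal frame, which from this corner reaches 370 mm away from the robot (world +x) and 470 mm to the right (world -y). Frame top 325 mm, knobs and lid to 390 mm above the bench. Keep the arm clear of it.
- sampler_corner (a point): Near right foot corner, on the bench, of a fixed obstacle left of the balance: a white instrument cabinet, 338 mm high, which from this corner reaches 310 mm away from the robot (world +x) and 310 mm to the left (world +y). Keep the arm clear of it.
- bottle_mid (a point): Half-way up a loose clear bottle with a red screw cap, 88 mm diameter, 182 mm tall. Leave it alone.
- timer_mid (a point): Middle of a loose white bench timer, 70 x 62 x 21 mm. Leave it alone.
- pipette_mid (a point): Middle of a loose pipette lying on its side, 46 x 245 x 26 mm. Leave it alone.
Mind the look-alikes: they are no part of the job. What is shaped like the part that bears bottle_mid but yellow is not meant.

How it is judged:
By the outcome, as a careful person would: the job done as asked, in the order asked, and still so for the second after the job is handed in, with the robot touching nothing.
It also fails if it takes over 54 s, if anything falls off the work surface, if the arm or the gripper's body presses on something with over 40 N, if the wrist force passes 120 N, or if a joint passes its speed limit or range.

### The arm

A 7-joint arm with a two-finger parallel gripper is mounted at the origin on a cart in front of the work surface, level with it; the furniture and walls round the work are solid. World frame = base frame: x ahead of the robot, y to its left, z up, the work surface at z = 0. Lengths are in m, angles in degrees, forces in N, time in s.
With the tool pointing down it reaches from about 0.425 to 0.925 m from the base axis. Payload 6.8 kg.
Tool frame: the origin (TCP) lies on the centre line of the jaws, within the pads' length; the fingertips stand 14 mm ahead of it and the grasp point (between the pads) lies 5 mm behind it (ctrl.nose_length is the distance from the TCP to the fingertips, in m); z points along the fingers, y is the direction in which the jaws open and shut (so a half turn about z gives the same grasp; the last joint's range is limited). The gripper opens to 88 mm and grips with 3 to 60 N. Pads are 20 mm wide; open, the fingers measure 115 mm over their backs; the gripper's body (75 mm by 178 mm) begins 61 mm behind the grasp point.
Start: joints at [-69.677, 27.33, 1.283, 89.118, -0.659, 63.558, -4.761], TCP at [0.301, 0.604, 0.201] pointing down, gripper open.
Joint ranges: [-169.35, 169.35], [-19.33, 120.38], [-80.79, 83.38], [13.8, 139.57], [-78.32, 258.32], [9.67, 109.79], [-169.56, 169.56]. Speed limits (degrees/s): [136.94, 136.94, 180, 180, 180, 180, 180].

### API

Orientations are given as a 3x3 rotation matrix whose columns are the frame's x, y, z axes.
In Python, from plant import monitor, vision, workorder, ctrl gives the robot as it stands. The module is installed in compiled form; this text tells all that it offers.
- The arm moves only by the tool play_rows, never from a script. Its arguments are lists of equal length, an entry for each row: "offset": the shift along the world's x, y, z in cm, a list of three; "rotation": the turn, a rotation vector about the world's x, y, z in degrees, a list of three; "fingers": the opening, from 0 (shut) to 1 (fully open). In form: {"offset": [[tx, ty, tz], ...], "rotation": [[ax, ay, az], ...], "fingers": [fingers, ...]}. A call has exactly 8 rows; each row shifts and turns the commanded pose from where the row before left it; what a row does not reach is not made up. A row lasts 1/12 s, in which the tool goes at most 41.7 mm and 7.16 degrees, less where a joint would pass 70% of its speed; a pose out of reach is approached as far as the arm can. A call is refused whole if a number of a shift passes 4.17 or a number of a turn 7.16, either way. A call with a gripper value outside its range is refused whole. The fingers move at their own pace and stop on an object; the grip force is fixed at half the most. Time passes only in rows, so rows that do not move let the fingers close, or fill a call up. It gives the time, the measured TCP pose, the force and the opening at its end, in the units of the state.
- monitor.read_state(): the state, without advancing time (a new reading comes with each control period).
- vision.capture(name): name is "scene" or "side" or "wrist"; returns the picture (420x560x3 uint8, red, green, blue); there is no depth.
- vision.camera_params(name): a dict with "K" (3x3 intrinsics, pixels), "dist" ([k1, k2, p1, p2, k3] as OpenCV has them; the pictures are not rectified), "T" (4x4, takes a point from camera to world coordinates). Camera axes: x right, y down, z forward; pixel columns grow to the right and rows downward; lengths in m; the calibration is good to about 2 mm. A picture is of the moment at which its call begins: read the wrist's pose just before it. camera_params takes no time and is no camera call; for the wrist camera it gives the pose at the moment of the call.
- workorder.sign_off(): hands the job in, once; it reports no verdict.
The state is a dict: "t": time; "joint_positions": joint angles; "joint_vel": joint speeds; "joint_torque": joint torques, N m; "ee_pos": TCP position; "ee_rot": TCP orientation; "ft_force": force on the tool from outside, world axes, zero at the start; "wrist_torque": the same for the moment, N m; "width": opening from 0.0 (shut) to 1.0 (fully open).
Only numpy, scipy, OpenCV 4.12 (cv2) and the standard library are available. Lean on these libraries where they do the work, as an engineer would, in place of code of your own. Each camera call takes 0.05 s, during which the arm holds its last target. There are 200 camera calls.

## Working session

There is one attempt and no reset: what is moved stays moved. The work goes in short steps, Python scripts to look and compute and a tool call to move; the robot and the scene stay as the last step left them, time stands still between calls to the robot, and variables do not carry over. Pictures are saved under pics/ and viewed, about 8 in all and at most 12, crops included, and the job is handed in when it is done.

Besides the shell and the picture viewer there is one more tool, called after "Emit:" in YAML: its name, and indented under it one key for each argument. play_rows: Moves the arm, as the interface text tells. Its arguments: {"type":"object","properties":{"offset":{"type":"array"},"rotation":{"type":"array"},"fingers":{"type":"array"}},"required":["offset","rotation","fingers"]}

```bash
mkdir -p pics; cat > h.py <<'E'
from plant import monitor, vision, workorder, ctrl
import numpy as np, cv2
def snap(n,f):
    im=vision.capture(n); cv2.imwrite('pics/'+f,cv2.cvtColor(im,cv2.COLOR_RGB2BGR)); return im
def ray(n,uv,p=None):
    p=p or vision.camera_params(n); T=np.array(p['T'])
    q=cv2.undistortPoints(np.array([[uv]],float),np.array(p['K']),np.array(p['dist'])).ravel()
    d=T[:3,:3]@np.r_[q,1]; return T[:3,3],d/np.linalg.norm(d)
def onz(n,uv,z):
    o,d=ray(n,uv); return o+d*(z-o[2])/d[2]
def proj(n,P):
    p=vision.camera_params(n);T=np.linalg.inv(np.array(p['T']))
    return cv2.projectPoints(np.array(P,float).reshape(-1,1,3),cv2.Rodrigues(T[:3,:3])[0],T[:3,3],np.array(p['K']),np.array(p['dist']))[0].reshape(-1,2)
E
python3 - <<'E'
from h import *
a=snap('scene','s1.png');b=snap('side','d1.png')
for n in('scene','side'):
    print(n,np.round(vision.camera_params(n)['T'],3).tolist())
print(monitor.read_state()['t'],ctrl.nose_length)
E
```

```text
scene [[-0.562, -0.613, 0.555, -0.288], [-0.827, 0.418, -0.375, 0.502], [-0.003, -0.67, -0.742, 1.153], [0.0, 0.0, 0.0, 1.0]]
side [[0.908, -0.341, 0.243, 0.167], [-0.418, -0.762, 0.495, -0.622], [0.016, -0.551, -0.834, 1.165], [0.0, 0.0, 0.0, 1.0]]
0.1 0.014
```

View pics/s1.png

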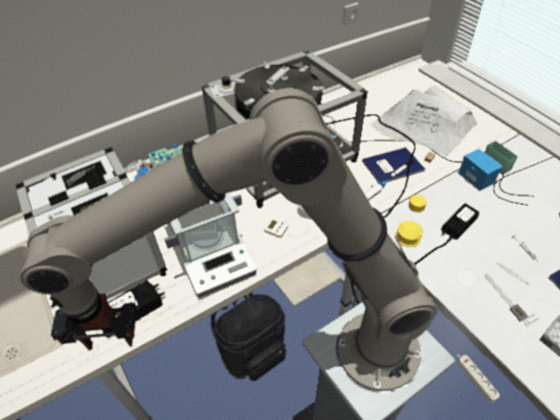

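View pics/d1.png

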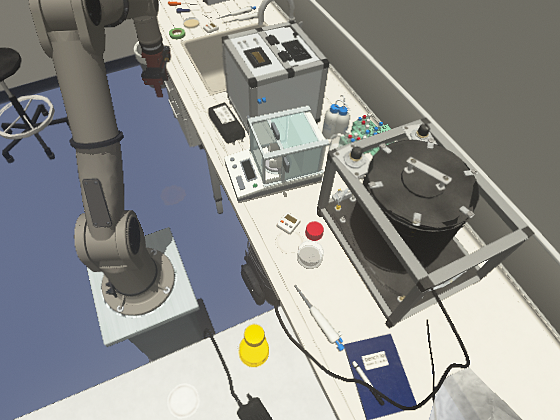

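Both views show the balance: near (215,250) in scene and (275,155) in side. The bottle with the red cap is at side (313,240), and the yellow look-alike is at (254,345). The timer is at (289,222) and the pipette at (320,320). Next I'll enlarge both.

```bash
python3 - <<'E'
import cv2,numpy as np
a=cv2.imread('pics/s1.png')[185:305,155:275];b=cv2.imread('pics/d1.png')[95:205,215:335]
f=lambda i:cv2.resize(i,None,fx=5,fy=5,interpolation=cv2.INTER_CUBIC)
cv2.imwrite('pics/c1.png',f(b)); cv2.imwrite('pics/c2.png',f(a))
E
```

```text
(no output)
```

View pics/c1.png

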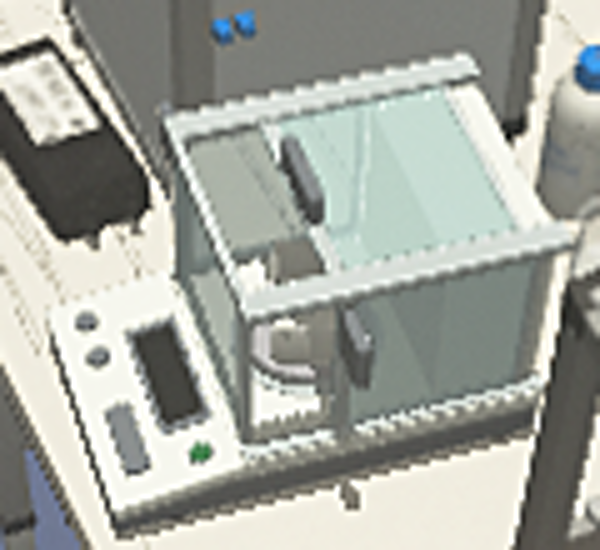

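View pics/c2.png

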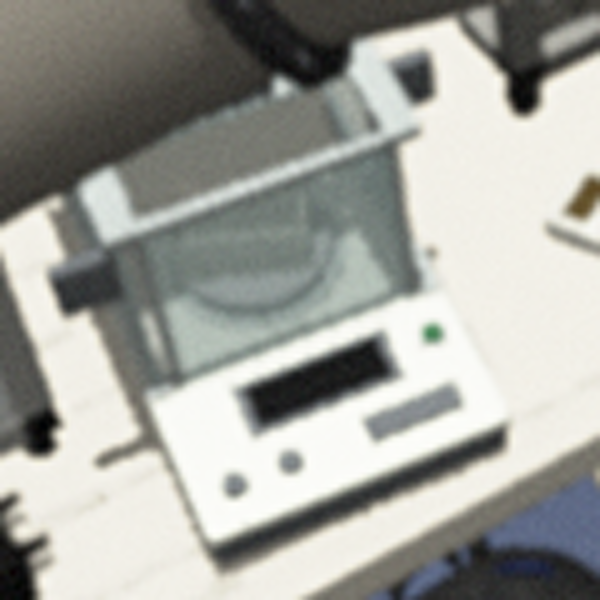

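The side crop shows the window handle at about (276,131) and the side-door handle at (287,164). The tare key is the long grey bar at (241,183); the round keys at (232,159) and (234,166) are power and mode. The scene crop has tare at (238,267), mode at (213,277) and power at (202,282). The right door handle there is at (238,200).

```bash
python3 - <<'E'
from h import *
S=lambda c:(c[0]/5+155-.4,c[1]/5+185-.4); D=lambda c:(c[0]/5+215-.4,c[1]/5+95-.4)
def tri(s,d):
    A=np.zeros((3,3));b=np.zeros(3);L=[]
    for n,uv in(('scene',S(s)),('side',D(d))):
        o,v=ray(n,uv);M=np.eye(3)-np.outer(v,v);A+=M;b+=M@o;L.append((o,M))
    X=np.linalg.solve(A,b);return X,[np.linalg.norm(M@(X-o)) for o,M in L]
P={}
for k,s,d in(('tare',(413,412),(128,438)),('mode',(290,461),(97,356)),('power',(234,484),(86,321)),('sideh',(413,75),(358,347)),('green',(432,332),(201,453)),('railRF',(415,130),(248,308))):
    X,e=tri(s,d);P[k]=X;print(k,X.round(4),np.round(e,4))
dy=P['power']-P['tare'];print('dist',np.linalg.norm(dy),np.linalg.norm(P['mode']-P['tare']))
yaw=np.arctan2(-dy[0],dy[1]);print('yaw keys',np.degrees(yaw))
q=[onz('side',D(c),.215)for c in((248,308),(572,240),(168,125),(475,65))]
print('rails',np.round(q,4).tolist())
for a,b in((0,1),(2,3)): v=q[b]-q[a];print('yaw',np.degrees(np.arctan2(v[1],v[0])),np.linalg.norm(v))
for z in(.215,.222,.23): print('win',onz('side',D((303,180)),z).round(4))
print('sideh z.176',onz('side',D((358,347)),.176).round(4),onz('scene',S((413,75)),.176).round(4))
for n,c,z in(('bottle cap top',(314,231),.182),('timer',(289,222),.02),('drum near-left',(326,208),0)):print(n,onz('side',c,z).round(3))
E
```

```text
tare [0.4425 0.2007 0.0448] [0.0012 0.0012]
mode [0.4509 0.2814 0.0466] [0.0005 0.0005]
power [0.456  0.3175 0.0458] [0.0008 0.0008]
sideh [0.5775 0.1106 0.1778] [0.0023 0.0023]
green [0.4842 0.1618 0.0516] [0.0008 0.0008]
railRF [0.5114 0.1448 0.2097] [0.0039 0.0039]
dist 0.1175863082119645 0.08117908623755339
yaw keys -6.5880015706419615
rails [[0.5132, 0.1435, 0.215], [0.7374, 0.1108, 0.215], [0.5318, 0.3215, 0.215], [0.7588, 0.2897, 0.215]]
yaw -8.302025076469505 0.2265430406148575
yaw -7.985599485513608 0.22923068487359421
win [0.5955 0.2344 0.215 ]
win [0.5923 0.2281 0.222 ]
win [0.5887 0.2209 0.23  ]
sideh z.176 [0.5806 0.1136 0.176 ] [0.5761 0.1096 0.176 ]
bottle cap top [ 0.54  -0.157  0.182]
timer [ 0.539 -0.012  0.02 ]
drum near-left [ 0.695 -0.003  0.   ]
```

```bash
python3 - <<'E'
from h import *
s=monitor.read_state();print(s['t'],np.round(s['ee_pos'],4),np.round(s['ee_rot'],3).tolist(),s['width'],np.round(s['ft_force'],2))
print(np.round(np.array(vision.camera_params('wrist')['T']),3).tolist())
print('sampler',onz('side',(238,128),0).round(3),onz('side',(229,66),.338).round(3))
E
```

```text
0.1 [0.3011 0.6035 0.2004] [[-0.895, 0.446, -0.001], [0.446, 0.895, -0.002], [-0.0, -0.002, -1.0]] 1.0000825162583604 [-0.11  0.75  0.5 ]
[[0.446, 0.868, 0.216, 0.241], [0.895, -0.432, -0.11, 0.634], [-0.002, 0.243, -0.97, 0.385], [0.0, 0.0, 0.0, 1.0]]
sampler [0.555 0.506 0.   ] [0.527 0.471 0.338]
```

Emit:
play_rows:
  offset:
    - [0, 0, 4]
    - [0, 0, 4]
    - [0, 0, 4]
    - [0, 0, 4]
    - [2.1, -3.4, 1]
    - [2.1, -3.4, 1]
    - [2.1, -3.4, 1]
    - [2.1, -3.4, 1]
  rotation:
    - [0, 0, 0]
    - [0, 0, 0]
    - [0, 0, 0]
    - [0, 0, 0]
    - [0, 0, 2.4]
    - [0, 0, 2.4]
    - [0, 0, 2.4]
    - [0, 0, 2.4]
  fingers: [0, 0, 0, 0, 0, 0, 0, 0]

```text
t: 0.77
ee_pos: [0.3858, 0.4663, 0.4014]
ee_rot: [[-0.957, 0.288, -0.0], [0.288, 0.957, -0.0], [0.0, -0.001, -1.0]]
ft_force: [1.1, 0.6, 1.1]
width: 0.431
```

Emit:
play_rows:
  offset:
    - [2.1, -3.4, 0]
    - [2.1, -3.4, 0]
    - [2.1, -3.4, 0]
    - [2.1, -3.4, 0]
    - [2.1, -3.4, 0]
    - [2.1, -3.4, 0]
    - [2.1, -3.4, 0]
    - [2.1, -3.4, 0]
  rotation:
    - [0, 0, 2.4]
    - [0, 0, 2.4]
    - [0, 0, 2.4]
    - [0, 0, 2.2]
    - [0, 0, 0]
    - [0, 0, 0]
    - [0, 0, 0]
    - [0, 0, 0]
  fingers: [0, 0, 0, 0, 0, 0, 0, 0]

```text
t: 1.43
ee_pos: [0.5538, 0.1941, 0.401]
ee_rot: [[-0.991, 0.131, -0.0], [0.131, 0.991, -0.0], [0.0, -0.0, -1.0]]
ft_force: [0.5, -0.1, -0.7]
width: 0.007
```

```bash
python3 - <<'E'
from h import *
s=monitor.read_state();print(s['t'],np.round(s['ee_pos'],4),np.round(s['ee_rot'],3).tolist(),np.round(s['joint_positions']),np.round(s['ft_force'],2))
snap('wrist','w1.png')
print(np.round(np.array(vision.camera_params('wrist')['T']),3).tolist())
E
```

```text
1.4333 [0.5538 0.1941 0.401 ] [[-0.991, 0.131, -0.0], [0.131, 0.991, -0.0], [0.0, -0.0, -1.0]] [-36.  12.  13.  86.  -3.  83.  60.] [ 0.52 -0.08 -0.7 ]
[[0.142, 0.96, 0.242, 0.491], [0.99, -0.136, -0.04, 0.195], [-0.005, 0.245, -0.969, 0.585], [0.0, 0.0, 0.0, 1.0]]
```

View pics/w1.png

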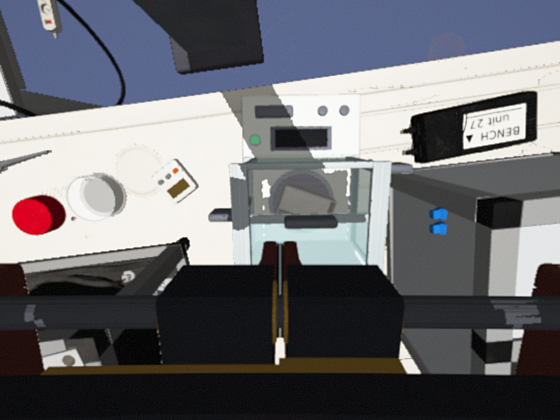

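The wrist picture shows the side handle at (220,215), the window handle at (311,221), tare at (274,111) and the rail front corners at (231,163) and (391,164).

```bash
python3 - <<'E'
from h import *
im=cv2.imread('pics/w1.png');g=im.max(axis=2);
for nm,(r0,r1,c0,c1) in {'side':(203,226,203,232),'win':(212,232,280,345),'tare':(103,120,250,298)}.items():
    m=(g[r0:r1,c0:c1]<(95 if nm!='tare' else 140)).astype(np.uint8)
    n,l,st,ce=cv2.connectedComponentsWithStats(m);i=1+st[1:,4].argmax();print(nm,st[i]+[c0,r0,0,0,0],ce[i]+[c0,r0])
def tri(obs):
    A=np.zeros((3,3));b=np.zeros(3)
    for n,uv in obs:
        o,v=ray(n,uv);M=np.eye(3)-np.outer(v,v);A+=M;b+=M@o
    return np.linalg.solve(A,b)
print('winT',tri([('wrist',(311,221)),('side',(275.2,130.6))]).round(4))
print('sideT',tri([('wrist',(220,215)),('side',(286.2,164)),('scene',(237.2,199.6))]).round(4))
for z in(.222,.234):print('win',onz('wrist',(311,221),z).round(4))
for z in(.176,.197):print('side',onz('wrist',(220,215),z).round(4))
print('tare',onz('wrist',(274,111),.045).round(4))
a,b=onz('wrist',(231,163),.215),onz('wrist',(391,164),.215);v=b-a
print('rails',a.round(4),b.round(4),np.linalg.norm(v),np.degrees(np.arctan2(-v[0],v[1])))
k=onz('wrist',(344,111),.046)-onz('wrist',(274,111),.045);print('keys yaw',np.degrees(np.arctan2(-k[0],k[1])),np.linalg.norm(k))
E
```

```text
side [211 209  21  12 127] [223.64566929 212.5984252 ]
win [284 214  54  14 680] [310.22941176 220.96176471]
tare [253 103  39  17 520] [270.72884615 111.41153846]
winT [0.5884 0.2173 0.2341]
sideT [0.5766 0.1055 0.182 ]
win [0.5933 0.2178 0.222 ]
win [0.5899 0.217  0.234 ]
side [0.5799 0.0964 0.176 ]
side [0.5753 0.1015 0.197 ]
tare [0.4436 0.1894 0.045 ]
rails [0.5098 0.1312 0.215 ] [0.5383 0.3213 0.215 ] 0.19219674076966606 -8.535095638388587
keys yaw -8.310366446956742 0.11751624398505581
```

```bash
python3 - <<'E'
from h import *
s=monitor.read_state();print(s['t'],np.round(s['ee_pos'],4),np.abs(s['joint_vel']).max())
im=snap('wrist','w2.png');g=im.max(axis=2);C={}
for nm,(r0,r1,c0,c1),t in (('side',(195,235,195,234),95),('win',(205,235,270,350),95),('tare',(100,122,245,300),140),('k1',(98,122,310,332),140),('k2',(98,122,334,356),140)):
    m=(g[r0:r1,c0:c1]<t).astype(np.uint8)
    n,l,st,ce=cv2.connectedComponentsWithStats(m);i=1+st[1:,4].argmax();b=st[i]+[c0,r0,0,0,0];C[nm]=(b[0]+b[2]/2-.5,b[1]+b[3]/2-.5);print(nm,b,ce[i]+[c0,r0])
for k,z in(('side',.176),('side',.197),('win',.222),('win',.234),('tare',.045),('k1',.046),('k2',.046)):print(k,z,onz('wrist',C[k],z).round(4))
P=[[.4425,.2007,.0448],[.456,.3175,.0458],[.58,.1120,.176],[.592,.228,.222]]
print(proj('wrist',P).round(1).tolist());print(proj('scene',[.4436,.1894,.045]),proj('side',[.4436,.1894,.045]))
E
```

```text
1.4833 [0.5581 0.1843 0.4011] 9.541234354067262
side [219 205  15  12 105] [227.91428571 208.99047619]
win [292 209  55  14 687] [318.713246   215.77874818]
tare [259 100  39  16 458] [274.48908297 107.52183406]
k1 [324 106   7   5  10] [326.2 108.6]
k2 [346 104   6   6   9] [347.66666667 107.33333333]
side 0.176 [0.5729 0.1095 0.176 ]
side 0.197 [0.5686 0.1141 0.197 ]
win 0.222 [0.586  0.2319 0.222 ]
win 0.234 [0.5828 0.2308 0.234 ]
tare 0.045 [0.4371 0.2007 0.045 ]
k1 0.046 [0.4498 0.2819 0.046 ]
k2 0.046 [0.4527 0.3176 0.046 ]
[[278.4, 110.9], [348.6, 108.6], [228.7, 215.2], [316.4, 220.6]]
[[239.87262338 264.76782155]] [[241.44713181 184.5781503 ]]
```

Emit:
play_rows:
  offset:
    - [1.9, -3.1, 0]
    - [1.9, -3.1, 0]
    - [1.9, -3.1, 0]
    - [0, 0, 0]
    - [0, 0, 0]
    - [0, 0, -3]
    - [0, 0, -3]
    - [0, 0, 0]
  rotation:
    - [0, 0, 0]
    - [0, 0, 0]
    - [0, 0, 0]
    - [0, 0, 0]
    - [0, 0, 0]
    - [0, 0, 0]
    - [0, 0, 0]
    - [0, 0, 0]
  fingers: [0, 0, 0, 0, 0, 0, 0, 0]

```text
t: 2.2
ee_pos: [0.6066, 0.1049, 0.3353]
ee_rot: [[-0.992, 0.128, -0.01], [0.128, 0.992, -0.002], [0.009, -0.003, -1.0]]
ft_force: [0.4, -0.2, -1.0]
width: 0.006
```

```bash
python3 - <<'E'
from h import *
vision.capture('side')
s=monitor.read_state();print(s['t'],np.round(s['ee_pos'],4),np.abs(s['joint_vel']).max())
snap('wrist','w3.png');im=snap('side','d3.png')
print(proj('side',[s['ee_pos'],np.array(s['ee_pos'])-[0,0,.014]]))
b=im[80:210,210:350];a=cv2.imread('pics/w3.png')
o=np.zeros((600,800,3),np.uint8);c=cv2.cvtColor(cv2.resize(b,None,fx=3,fy=3,interpolation=2),cv2.COLOR_RGB2BGR);o[:390,:420]=c;o[:315,425:795]=cv2.resize(a[80:290,130:400],(370,315)) if 0 else cv2.resize(a[80:350,130:440],(370,315));cv2.imwrite('pics/m3.png',o)
E
```

```text
2.25 [0.6078 0.1049 0.3384] 5.215105268239753
[[298.27514111 128.07301488]
 [297.93092678 131.42063837]]
```

View pics/m3.png

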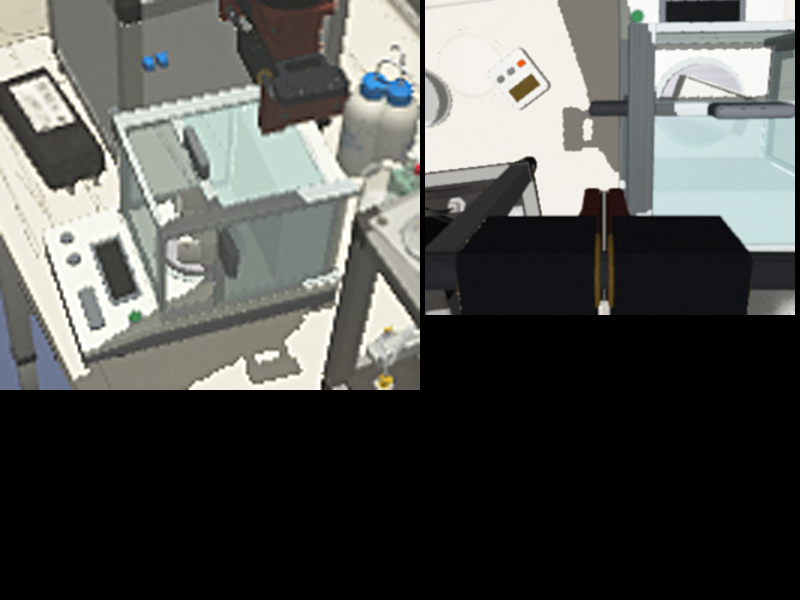

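```bash
python3 - <<'E'
from h import *
s=monitor.read_state();print(s['t'],np.round(s['ee_pos'],4))
im=snap('wrist','w4.png');g=im.max(axis=2)
print(g[160:185:4,255:310:3])
for n,uv,z in(('handle outer',(267,171),.197),('rail edge@handle',(298,171),.215),('rail edge back',(306,255),.215),('railfront',(296,105),.215)):print(n,onz('wrist',uv,z).round(4))
v=onz('wrist',(306,255),.215)-onz('wrist',(296,105),.215);print(np.degrees(np.arctan2(v[1],v[0])))
print(proj('wrist',[[.6078,.1049,.184],[.6078,.1049,.215]]))
E
```

```text
2.35 [0.6103 0.1044 0.3425]
[[243 243 244 244 123 126 127 130 129 128 128 127 119 121  70  97 117 115
  116]
 [244 244 244 245 181  51  45  44  45  41  47  45  45  44  48  97 117 116
  117]
 [246 246 244 245 123  68  71  72  68  68  68  69  67  70  67  99 116 116
  117]
 [128 121 240 229  66  60  62  63  64  63  62  62  61  60  61  96 115 116
  116]
 [126 129 124 128 126 110 107 106 107 107 102 120 114 112 104 104 115 116
  115]
 [129 128 124 206 213 123 124 128 126 128 125 127 115 116 110 100 116 116
  118]
 [127 126 157 245 247 128 129 125 125 127 129 127 117 116 110  97 115 114
  116]]
handle outer [0.5747 0.0954 0.197 ]
rail edge@handle [0.5771 0.1278 0.215 ]
rail edge back [0.6692 0.126  0.215 ]
railfront [0.5138 0.1331 0.215 ]
-2.6066324448902733
[[279.68837192 197.54152343]
 [279.70315399 202.98926441]]
```

View pics/w4.png

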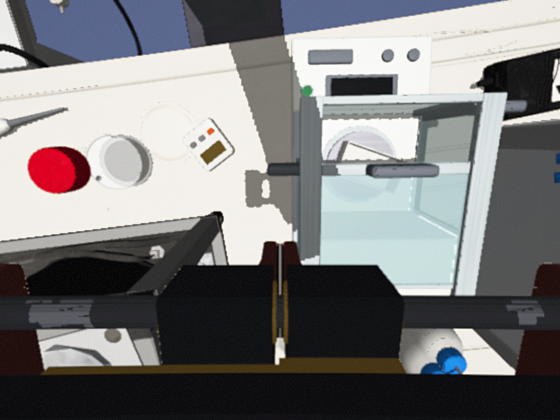

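The picture shows the side handle at (268–298,170), the window handle at (370–438,170) and the tray at (380,150). The closed fingers are behind the handle, with about 6 mm to the rail. I'll descend there.

Emit:
play_rows:
  offset:
    - [0, 0, -3]
    - [0, 0, -3]
    - [0, 0, -3]
    - [0, 0, -3]
    - [0, 0, -2]
    - [0, 0, -1.5]
    - [0, 0, 0]
    - [0, 0, 0]
  rotation:
    - [0, 0, 0]
    - [0, 0, 0]
    - [0, 0, 0]
    - [0, 0, 0]
    - [0, 0, 0]
    - [0, 0, 0]
    - [0, 0, 0]
    - [0, 0, 0]
  fingers: [0, 0, 0, 0, 0, 0, 0, 0]

```text
t: 3.07
ee_pos: [0.6111, 0.1035, 0.1875]
ee_rot: [[-0.991, 0.131, 0.001], [0.131, 0.991, 0.0], [-0.001, 0.001, -1.0]]
ft_force: [0.9, 0.2, 1.5]
width: 0.002
```

Emit:
play_rows:
  offset:
    - [-0.5, 0.07, 0]
    - [-0.5, 0.07, 0]
    - [-0.5, 0.07, 0]
    - [-0.4, 0.05, 0]
    - [-0.4, 0.05, 0]
    - [-0.4, 0.05, 0]
    - [-0.4, 0.05, 0]
    - [-0.4, 0.05, 0]
  rotation:
    - [0, 0, 0]
    - [0, 0, 0]
    - [0, 0, 0]
    - [0, 0, 0]
    - [0, 0, 0]
    - [0, 0, 0]
    - [0, 0, 0]
    - [0, 0, 0]
  fingers: [0, 0, 0, 0, 0, 0, 0, 0]

```text
t: 3.73
ee_pos: [0.5749, 0.1077, 0.1863]
ee_rot: [[-0.991, 0.131, 0.0], [0.131, 0.991, 0.0], [-0.0, 0.0, -1.0]]
ft_force: [0.0, -0.4, 0.4]
width: 0.006
```

Emit:
play_rows:
  offset:
    - [-0.4, 0.05, 0]
    - [-0.4, 0.05, 0]
    - [-0.4, 0.05, 0]
    - [-0.4, 0.05, 0]
    - [-0.3, 0.04, 0]
    - [-0.3, 0.04, 0]
    - [-0.3, 0.04, 0]
    - [-0.2, 0.03, 0]
  rotation:
    - [0, 0, 0]
    - [0, 0, 0]
    - [0, 0, 0]
    - [0, 0, 0]
    - [0, 0, 0]
    - [0, 0, 0]
    - [0, 0, 0]
    - [0, 0, 0]
  fingers: [0, 0, 0, 0, 0, 0, 0, 0]

```text
t: 4.4
ee_pos: [0.548, 0.1111, 0.1863]
ee_rot: [[-0.991, 0.131, -0.0], [0.131, 0.991, 0.0], [0.0, 0.0, -1.0]]
ft_force: [0.1, 0.2, 0.4]
width: 0.006
```

```bash
python3 - <<'E'
from h import *
s=monitor.read_state();print(np.round(s['ee_pos'],4),np.round(s['ft_force'],2))
a=snap('side','d5.png');b=snap('wrist','w5.png')
cv2.imwrite('pics/m5.png',cv2.cvtColor(np.hstack([cv2.resize(a[80:210,210:340],(400,400)),cv2.resize(b[60:340,140:420],(400,400))]),cv2.COLOR_RGB2BGR))
E
```

```text
[0.548  0.1111 0.1863] [0.12 0.2  0.39]
```

View pics/m5.png

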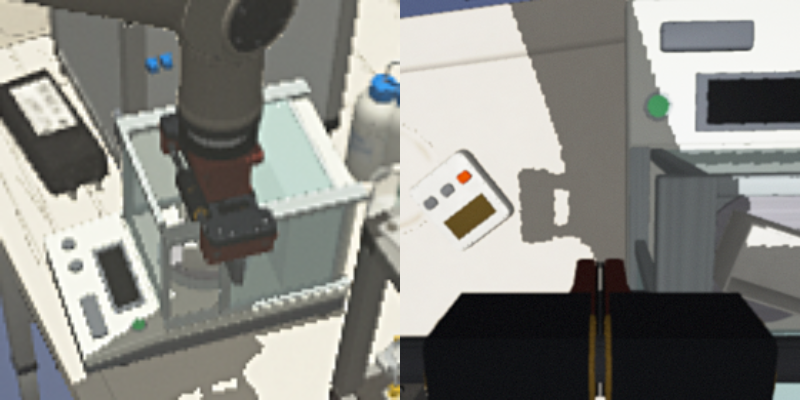

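```bash
python3 - <<'E'
from h import *
c=lambda p:np.round((p-[140,60])*400/280+[400,0]).tolist()
bx=np.array([.991,-.134,0]);by=np.array([.134,.991,0])
H=np.array([.576,.111,.176])
for k in(0,-.044):
    P=[H+bx*(k+i)+by*j+np.array([0,0,.021]) for i in(-.006,.006) for j in(-.02,.018)]
    print(k,c(proj('wrist',P)),'side',np.round((proj('side',[H+bx*k])-[210,80])*400/130).tolist())
print('tip',c(proj('wrist',[[.548,.111,.172],[.538,.111,.172],[.538,.111,.2]])), np.round((proj('side',[[.548,.111,.172]])-[210,80])*400/130))
print('timer?',onz('wrist',((470-400)*.7+140,200*.7+60),.021))
E
```

```text
0 [[561.0, 324.0], [648.0, 324.0], [562.0, 349.0], [647.0, 349.0]] side [[232.0, 261.0]]
-0.044 [[559.0, 227.0], [651.0, 227.0], [560.0, 254.0], [650.0, 255.0]] side [[193.0, 270.0]]
tip [[599.0, 258.0], [596.0, 239.0], [595.0, 257.0]] [[208. 272.]]
timer? [0.53483518 0.00607654 0.021     ]
```

```bash
python3 - <<'E'
from h import *
a=cv2.cvtColor(cv2.imread('pics/d5.png'),4)[100:190,240:320];b=snap('scene','s5.png')[150:270,170:290]
P=proj('side',[[.548,.111,.172],[.548,.111,.186]]);print((P-[240,100])*5, (proj('scene',[[.548,.111,.172]])-[170,150])*10/3)
o=np.hstack([cv2.resize(a,(400,450),interpolation=2),np.pad(cv2.resize(b,(400,400),interpolation=2),((0,50),(0,0),(0,0)))])
cv2.imwrite('pics/m6.png',cv2.cvtColor(o,cv2.COLOR_RGB2BGR))
E
```

```text
[[188.48624537 341.81452731]
 [189.15032252 328.19756157]] [[238.14680445 187.05661202]]
```

View pics/m6.png

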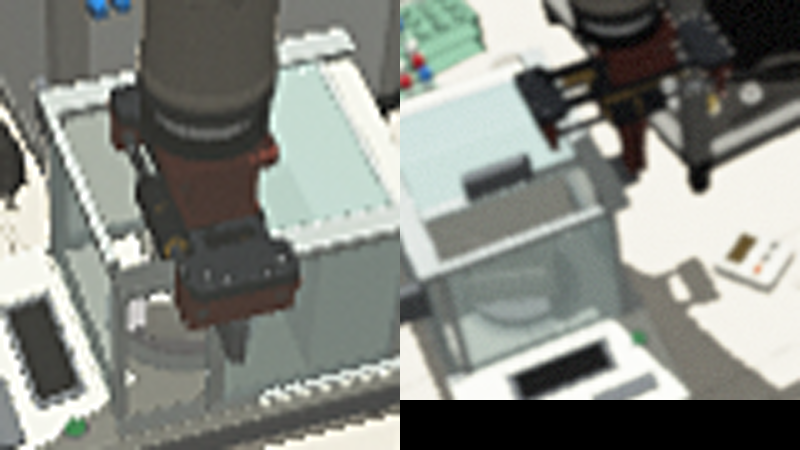

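```bash
python3 - <<'E'
from h import *
w=lambda u,v:((u-400)*.7+140,v*.7+60)
print('tare wrist',onz('wrist',w(707,37),.045).round(4)); print('green',onz('wrist',w(657,106),.0516).round(4)); print('timer',onz('wrist',w(463,200),.021).round(4))
d=lambda u,v:(240+u/5,100+v/5); sc=lambda u,v:(170+(u-400)*.3,150+v*.3)
for t in((237,360),):print('prong bottom side', [onz('side',d(*t),z).round(4).tolist() for z in(.155,.172)])
print('prong tri y', [ (lambda o,v:(o+v*(.111-o[1])/v[1]).round(4).tolist())(*ray('side',d(*t))) for t in((237,360),(237,335))])
print('scene tip (632,178)',onz('scene',sc(632,178),.172).round(4),'scene block (605,175)',onz('scene',sc(605,175),.176).round(4))
print('scene timer',onz('scene',sc(757,258),.021).round(4),'side timer',onz('side',(289,222),.021).round(4))
print('body proj',(proj('side',[[.548-.012,.022,.25],[.548,.111,.25],[.56,.2,.25]])-[240,100])*5)
s=monitor.read_state();print(s['joint_positions'],s['ee_pos'])
E
```

```text
tare wrist [0.4397 0.201  0.045 ]
green [0.4811 0.1613 0.0516]
timer [5.344e-01 4.000e-04 2.100e-02]
prong bottom side [[0.5776, 0.096, 0.155], [0.5707, 0.0839, 0.172]]
prong tri y [[0.5862, 0.111, 0.1339], [0.5846, 0.111, 0.1613]]
scene tip (632,178) [0.5612 0.11   0.172 ] scene block (605,175) [0.5753 0.1304 0.176 ]
scene timer [5.226e-01 1.000e-04 2.100e-02] side timer [ 0.5385 -0.0123  0.021 ]
body proj [[237.31778629 369.10716821]
 [192.34256079 262.69132589]
 [150.77171737 164.49458222]]
[-29.85626017  17.52751933  14.78511958 106.91597774  -5.30985369
  56.20928501  69.71777999] [0.54831856 0.11116167 0.18632516]
```

```bash
python3 - <<'E'
import cv2
for f in('d1','d3','d5'):
    print(f);g=cv2.imread(f'pics/{f}.png')
    print(g[152:176:2,270:298].max(axis=2))
E
```

```text
d1
[[207 221 221 237 227 228 227 225 224 224 223 225 224 225 225 229 237 241
  250 202 169 152 164 132 121  98 110 108]
 [223 222 223 223 224 223 227 231 237 250 242 181 154 147 164 132 112 102
  113 114 126 133 130 127 122 130 128 128]
 [238 245 203 169 146 164 139 123 103 111 118 120  92 113  86  89 121 126
  125 139 142 139 140 133 126 128 128 128]
 [ 89 132 169  91 127 131 132 131 139 137 137 141 104  78 150 151 129 125
  123 128 131 141 139 140 131 128 127 128]
 [220 218 218 223 188 209 166 135 136 137 141 146 110  70 118 151 150 126
  122 125 130 136 140 140 140 131 127 127]
 [148 143 117 149 149 151 143 128 127 131 132 127 100  76  75 126 153 147
  205 119 131 131 142 140 139 140 133 128]
 [135 141 140 138 136 137 142 124 125 127 128 124 103  77  78  75 140 154
  145 119 131 134 140 140 141 139 142 131]
 [119 124 126 125 123 124 125 120 122 121 125 114 114  89  79  80  81  93
   83  97 133 141 139 138 140 140 140 139]
 [208 203 200 199 202 198 202  99 111 113 116 109 123 116  90  75  87  90
   79 119 143 141 140 139 138 139 140 139]
 [101 104 124 111 120 143 140 152 100 111 10
[... 2423 characters left out ...]
121 122 123 123 122 127  95  89  74  74  70  72  73  73  74  73  81  83
   84 100 132 135 143 140 139 138 138 129]
 [121 121 120 120 121 120 120 116 115 116 119 108 112  87  70  73  76  79
   76  93 129 140 138 136 136 136 138 138]
 [105 107 108 107 108 106 108 110 110 110 110 105 111 113  86  70  76  79
   73 115 142 137 136 137 137 136 137 135]
 [116 108 111 100 102 104 100 100 103 107 105 102 109 111 110  65  75  78
   69 125 141 137 136 136 137 138 135 137]
 [116 113 116 115 118 117 115 117 117 119 119  99 108 107 107 135  95 100
   89 143 138 137 136 137 138 137 136 137]
 [142 139 139 137 129 129 130 129 129 139 140 153 106 104 109 143 139 139
  139 137 137 138 137 137 138 136 138 137]]
```

```bash
python3 - <<'E'
from h import *
im=cv2.cvtColor(cv2.imread('pics/s5.png'),4).astype(int)
print('scene R-G rows 180-212, cols 228-250');print((im[184:210:1,232:252,0]-im[184:210:1,232:252,1]))
print(proj('scene',[[.548,.111,z] for z in(.16,.172,.186,.2,.22)]).round(1).tolist())
im=cv2.cvtColor(cv2.imread('pics/d3.png'),4).astype(int)
print('side');print((im[112:136,288:312,0]-im[112:136,288:312,1]))
print(proj('side',[[.61,.105,z] for z in(.32,.33,.342,.36)]).round(1).tolist())
E
```

```text
scene R-G rows 180-212, cols 228-250
[[ 8 10  3 -3  1 -3 -5  4  2  3  6  4  0  2  2  0  2  3  0  2]
 [ 7  7  3 -1 -2  1  0 -1  4  5 11  8  7  0  1 -2  1  1  0  1]
 [ 5  4  1  1 -3  2  5  3  4  8 17 17 11  0 -2 -1  1  2  0 -2]
 [ 5  4  2  4  9 10  9 10 15 21 22 23 11  3  2  0  1  0  2 -1]
 [ 3  5  2  5 17 20 23 14 18 21 19 16  8  5  4  1  0 -2  1 -2]
 [ 2  2  9  8 15 24 19 17 16 16 18 14  9  4  4 -2 -3  0  2  2]
 [ 1  2  5 10 15 21 19 18 16 16 16 11  6  3  3  2  1  0  2  1]
 [ 2  1  1  9 11 16 24 21 17 17 17 12  8  2  3  2  5 -2 -1 -1]
 [ 2  1  3  7 10 19 24 21 16 14 17  9  9  2  2  4  7  4  1  0]
 [ 2  2  1  5  7 12 22 19 15 13 15 10  8  1  3  2  4  3  2  2]
 [ 2  2  1  3  8 16 21 15 13 13 14 12  8  2  1  3  3  6  3  3]
 [ 2  2  5  4  9 16 20 23 16 14 15 13  5  3  2  1  2  2  5  4]
 [ 4  4  5  5  7 17 24 20 15 18 16 11 11  2  1  1  1  3  2  4]
 [ 2  2 -1  1  8 16 23 21 17 16 15 13  8  1  1  2  1  1  2  2]
 [-3 -2 -2 -1  2 12 19 21 18 13 17 14  8  2  1  1  1  2  1  1]
 [-4 -4  0 -2 -1  9 18 18 21 12 14 12  9  2  1  1  2  2  1  2]
 [-2 -4 -3 -4  0  4 14 19 15  8 10  9  8  2  2  1  2  2
[... 2451 characters left out ...]
3
  -21 -21 -21 -22 -22 -22]
 [-22 -23 -23 -23 -22 -22 -23 -22 -23 -22 -21 -21 -22 -22 -22 -22 -22 -22
  -21 -22 -21 -23 -22 -24]
 [-22 -23 -23 -22 -23 -22 -21 -22 -21 -22 -20 -22 -21 -22 -22 -21 -21 -22
  -21 -22 -22 -19 -23 -23]
 [-23 -23 -23 -23 -22 -23 -22 -23 -23 -23 -22 -22 -21 -22 -22 -21 -22 -21
  -22 -21 -22 -21 -21 -21]
 [-23 -22 -22 -23 -22 -22 -22 -22 -22 -24 -23 -22 -22 -22 -22 -22 -21 -21
  -21 -22 -23 -22 -21 -22]
 [-22 -22 -23 -23 -22 -22 -22 -22 -23 -22 -23 -22 -21 -21 -21 -22 -21 -21
  -22 -22 -21 -22 -22 -23]
 [-23 -22 -21 -23 -22 -21 -23 -24 -22 -22 -22 -21 -22 -22 -22 -21 -22 -21
  -21 -21 -22 -21 -22 -22]]
[[298.4, 132.2], [298.7, 129.9], [299.0, 127.0], [299.5, 122.5]]
```

The door did not move. The images put the shut fingertips about 20 mm higher than nominal, so they passed just over the handle. I'll go back and come in about 20 mm lower.

Emit:
play_rows:
  offset:
    - [0, 0, 2]
    - [0, 0, 2]
    - [2.1, -0.28, 0]
    - [2.1, -0.28, 0]
    - [2.1, -0.28, 0]
    - [0, 0, 0]
    - [0, 0, 0]
    - [0, 0, 0]
  rotation:
    - [0, 0, 0]
    - [0, 0, 0]
    - [0, 0, 0]
    - [0, 0, 0]
    - [0, 0, 0]
    - [0, 0, 0]
    - [0, 0, 0]
    - [0, 0, 0]
  fingers: [0, 0, 0, 0, 0, 0, 0, 0]

```text
t: 5.22
ee_pos: [0.6107, 0.1027, 0.2259]
ee_rot: [[-0.991, 0.131, -0.001], [0.131, 0.991, -0.0], [0.001, -0.0, -1.0]]
ft_force: [-0.8, 0.1, -0.4]
width: 0.001
```

Emit:
play_rows:
  offset:
    - [0, 0, -2]
    - [0, 0, -2]
    - [0, 0, -1]
    - [0, 0, -1]
    - [0, 0, 0]
    - [0, 0, 0]
    - [0, 0, 0]
    - [0, 0, 0]
  rotation:
    - [0, 0, 0]
    - [0, 0, 0]
    - [0, 0, 0]
    - [0, 0, 0]
    - [0, 0, 0]
    - [0, 0, 0]
    - [0, 0, 0]
    - [0, 0, 0]
  fingers: [0, 0, 0, 0, 0, 0, 0, 0]

```text
t: 5.88
ee_pos: [0.612, 0.1029, 0.1674]
ee_rot: [[-0.991, 0.131, 0.002], [0.131, 0.991, 0.001], [-0.002, 0.001, -1.0]]
ft_force: [0.5, 0.0, 0.0]
width: 0.008
```

Emit:
play_rows:
  offset:
    - [-0.5, 0.07, 0]
    - [-0.5, 0.07, 0]
    - [-0.5, 0.07, 0]
    - [-0.4, 0.05, 0]
    - [-0.4, 0.05, 0]
    - [-0.4, 0.05, 0]
    - [0, 0, 0]
    - [0, 0, 0]
  rotation:
    - [0, 0, 0]
    - [0, 0, 0]
    - [0, 0, 0]
    - [0, 0, 0]
    - [0, 0, 0]
    - [0, 0, 0]
    - [0, 0, 0]
    - [0, 0, 0]
  fingers: [0, 0, 0, 0, 0, 0, 0, 0]

```text
t: 6.55
ee_pos: [0.584, 0.1064, 0.1663]
ee_rot: [[-0.991, 0.131, -0.0], [0.131, 0.991, 0.0], [0.0, 0.0, -1.0]]
ft_force: [0.4, -0.0, 0.1]
width: 0.009
```

```bash
python3 - <<'E'
from h import *
s=monitor.read_state();print(s['t'],np.round(s['ee_pos'],4),np.round(s['ft_force'],2))
im=snap('side','d7.png');snap('scene','s7.png')
print(im[160:178:2,262:298].max(axis=2))
E
```

```text
6.55 [0.584  0.1064 0.1663] [ 0.39 -0.05  0.12]
[[127 105 104 101 198 194 193 208 218 217 219 179 133 142 135 134 139 101
   74  79  83  81  97  79  71  71  74  57  56  61  59  59  55  55  55  52]
 [124 106  97 146 206 202 203 149 144 139 119 123 124 124 123 126 130 103
   67  68  82  85  84  69  70  72  73  71  90  65  67  71  72  71  74  76]
 [127 107  99 147 205 197 207 142 130 135 139 121 122 121 122 123 125 103
   65  70  69  85  84  86  72  73  70  74  73  67  64  76  74  73  73  72]
 [126 106 102 103 162 206 208 102 116 120 122 119 120 117 119 118 122 105
   83  70  71  73  81  78  79 128  89  70  69  65  67  79  93  93 136 134]
 [135 108 100 163 101 102 134 198 206 203 199 205 101 106 109 110 105 105
  108  86  69  72  78  74  80 135 131 127 133 144 141 141 138 138 136 137]
 [136 106  97 158 241 220 223  92  96  98 121 115  93 102  99  98 103 110
  109 107  67  74  78  74  95 131 137 137 137 136 138 135 138 136 136 135]
 [143 105  95 193 255 224 132 191 229 215 219 223 230 100 110 116 117 106
  107 107 117  70  70  65 119 139 136 137 137 137 138 135 134 137 137 137]
 [115 107  93 189 255 250 249 249 251 245 252 255 242 149 121 131 124 108
  107 103 126 139 133 140 137 137 136 137 137 136 136 136 137 138 137 136]
 [109 109  95 188 255 249 247 249 253 255 165 174 131 138 140 144 121 112
  106 104 139 139 137 137 138 138 138 137 138 127 134 135 129 126 128 130]]
```

The handle now moves with the fingers, so I'll keep pushing.

Emit:
play_rows:
  offset:
    - [-0.4, 0.05, 0]
    - [-0.4, 0.05, 0]
    - [-0.4, 0.05, 0]
    - [-0.4, 0.05, 0]
    - [-0.4, 0.05, 0]
    - [-0.4, 0.05, 0]
    - [-0.4, 0.05, 0]
    - [-0.4, 0.05, 0]
  rotation:
    - [0, 0, 0]
    - [0, 0, 0]
    - [0, 0, 0]
    - [0, 0, 0]
    - [0, 0, 0]
    - [0, 0, 0]
    - [0, 0, 0]
    - [0, 0, 0]
  fingers: [0, 0, 0, 0, 0, 0, 0, 0]

```text
t: 7.32
ee_pos: [0.5519, 0.1102, 0.1662]
ee_rot: [[-0.991, 0.131, -0.0], [0.131, 0.991, -0.0], [0.0, -0.0, -1.0]]
ft_force: [1.2, -0.9, -1.1]
width: 0.002
```

Emit:
play_rows:
  offset:
    - [-0.3, 0.04, 0]
    - [-0.2, 0.03, 0]
    - [-0.2, 0.03, 0]
    - [-0.2, 0.03, 0]
    - [-0.2, 0.03, 0]
    - [-0.1, 0.01, 0]
    - [-0.1, 0.01, 0]
    - [0, 0, 0]
  rotation:
    - [0, 0, 0]
    - [0, 0, 0]
    - [0, 0, 0]
    - [0, 0, 0]
    - [0, 0, 0]
    - [0, 0, 0]
    - [0, 0, 0]
    - [0, 0, 0]
  fingers: [0, 0, 0, 0, 0, 0, 0, 0]

```text
t: 7.98
ee_pos: [0.5392, 0.1122, 0.1663]
ee_rot: [[-0.991, 0.131, -0.0], [0.131, 0.991, 0.0], [0.0, 0.0, -1.0]]
ft_force: [0.4, -0.7, 0.4]
width: 0.003
```

Emit:
play_rows:
  offset:
    - [-0.1, 0.01, 0]
    - [-0.1, 0.01, 0]
    - [-0.1, 0.02, 0]
    - [-0.1, 0.01, 0]
    - [-0.1, 0.01, 0]
    - [0, 0, 0]
    - [0, 0, 0]
    - [0, 0, 0]
  rotation:
    - [0, 0, 0]
    - [0, 0, 0]
    - [0, 0, 0]
    - [0, 0, 0]
    - [0, 0, 0]
    - [0, 0, 0]
    - [0, 0, 0]
    - [0, 0, 0]
  fingers: [0, 0, 0, 0, 0, 0, 0, 0]

```text
t: 8.65
ee_pos: [0.5341, 0.1129, 0.1662]
ee_rot: [[-0.991, 0.131, -0.0], [0.131, 0.991, 0.0], [0.001, 0.0, -1.0]]
ft_force: [1.0, -1.0, 0.2]
width: 0.005
```

```bash
python3 - <<'E'
from h import *
s=monitor.read_state();print(s['t'],np.round(s['ee_pos'],4),np.round(s['ft_force'],2))
a=snap('side','d8.png')[110:190,240:310];b=snap('wrist','w8.png')[60:340,140:420];c=snap('scene','s8.png')[180:260,190:260]
o=np.hstack([cv2.resize(a,(350,400),interpolation=2),cv2.resize(b,(400,400))])
cv2.imwrite('pics/m8.png',cv2.cvtColor(o,cv2.COLOR_RGB2BGR))
E
```

```text
8.65 [0.5341 0.1129 0.1662] [ 0.96 -1.05  0.18]
```

View pics/m8.png

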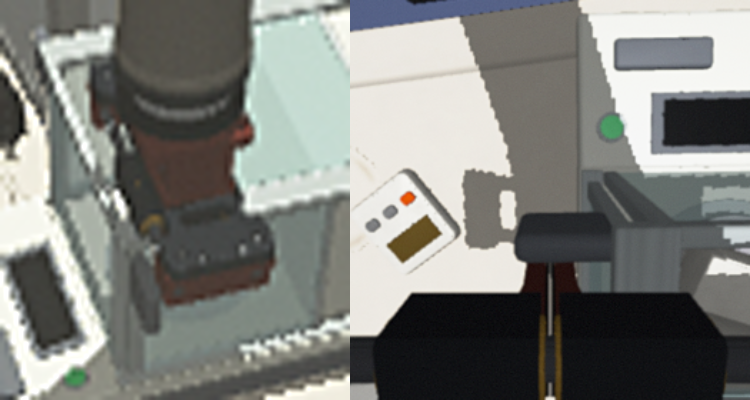

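The wrist picture shows the handle at (562,240) in front of the fingers and being pushed; the front post is only a little ahead. I'll creep to the stop.

Emit:
play_rows:
  offset:
    - [-0.1, 0.01, 0]
    - [-0.1, 0.01, 0]
    - [-0.1, 0.02, 0]
    - [-0.1, 0.01, 0]
    - [-0.1, 0.01, 0]
    - [0, 0, 0]
    - [0, 0, 0]
    - [0, 0, 0]
  rotation:
    - [0, 0, 0]
    - [0, 0, 0]
    - [0, 0, 0]
    - [0, 0, 0]
    - [0, 0, 0]
    - [0, 0, 0]
    - [0, 0, 0]
    - [0, 0, 0]
  fingers: [0, 0, 0, 0, 0, 0, 0, 0]

```text
t: 9.47
ee_pos: [0.5322, 0.1131, 0.1666]
ee_rot: [[-0.991, 0.131, 0.006], [0.131, 0.991, 0.0], [-0.006, 0.001, -1.0]]
ft_force: [9.8, -1.0, -6.8]
width: 0.003
```

The force rose to about 10 N with 2 mm of travel out of 5 commanded, so the side door is shut. Now back off, lift and move behind the window handle.

Emit:
play_rows:
  offset:
    - [0.7, -0.09, 0]
    - [1.3, -0.17, 0]
    - [0, 0, 4]
    - [0, 0, 4]
    - [0, 0, 4]
    - [2, 2.8, 0]
    - [2, 2.8, 0]
    - [2, 2.8, 0]
  rotation:
    - [0, 0, 0]
    - [0, 0, 0]
    - [0, 0, 0]
    - [0, 0, 0]
    - [0, 0, 0]
    - [0, 0, 0]
    - [0, 0, 0]
    - [0, 0, 0]
  fingers: [0, 0, 0, 0, 0, 0, 0, 0]

```text
t: 10.13
ee_pos: [0.6099, 0.1956, 0.2877]
ee_rot: [[-0.991, 0.132, 0.001], [0.132, 0.991, 0.001], [-0.001, 0.001, -1.0]]
ft_force: [0.3, -0.1, -0.6]
width: 0.007
```

Emit:
play_rows:
  offset:
    - [2, 2.8, 0]
    - [0, 0, 0]
    - [0, 0, 0]
    - [0, 0, 0]
    - [0, 0, 0]
    - [0, 0, 0]
    - [0, 0, 0]
    - [0, 0, 0]
  rotation:
    - [0, 0, 0]
    - [0, 0, 0]
    - [0, 0, 0]
    - [0, 0, 0]
    - [0, 0, 0]
    - [0, 0, 0]
    - [0, 0, 0]
    - [0, 0, 0]
  fingers: [0, 0, 0, 0, 0, 0, 0, 0]

```text
t: 10.8
ee_pos: [0.6292, 0.222, 0.2867]
ee_rot: [[-0.991, 0.132, 0.0], [0.132, 0.991, 0.0], [-0.0, 0.0, -1.0]]
ft_force: [0.1, -0.6, 0.3]
width: 0.004
```

```bash
python3 - <<'E'
from h import *
s=monitor.read_state();print(s['t'],np.round(s['ee_pos'],4),np.round(s['ft_force'],2),np.abs(s['joint_vel']).max())
im=snap('wrist','w9.png');g=im.max(axis=2)
m=(g<95).astype(np.uint8);m[262:]=0;n,l,st,ce=cv2.connectedComponentsWithStats(m)
for i in range(1,n):
    if st[i,4]>80:
        c=(st[i,0]+st[i,2]/2,st[i,1]+st[i,3]/2);print(st[i],onz('wrist',c,.222).round(4),onz('wrist',c,.234).round(4),onz('wrist',c,.197).round(4))
for f in('side','scene'):snap(f,f+'9.png')
print(proj('side',[[.589,.229,.222]]))
E
```

```text
10.8 [0.6292 0.222  0.2867] [ 0.08 -0.58  0.26] 0.29970144723718695
[ 53   0  25  35 197] [0.4592 0.0906 0.222 ] [0.4642 0.0974 0.234 ] [0.4488 0.0764 0.197 ]
[ 144    0  105   24 1792] [0.467  0.1837 0.222 ] [0.4716 0.186  0.234 ] [0.4573 0.179  0.197 ]
[ 402   19  158   99 6267] [0.5317 0.3863 0.222 ] [0.5332 0.3789 0.234 ] [0.5286 0.4019 0.197 ]
[215  33  52  18 860] [0.4898 0.2122 0.222 ] [0.4934 0.2131 0.234 ] [0.4825 0.2103 0.197 ]
[ 237   62   77   19 1235] [0.5127 0.2347 0.222 ] [0.5151 0.2345 0.234 ] [0.5077 0.235  0.197 ]
[ 181   89  139  173 1460] [0.5872 0.2039 0.222 ] [0.586  0.2052 0.234 ] [0.5896 0.2012 0.197 ]
[338  89  36  75 726] [0.5602 0.292  0.222 ] [0.5603 0.2891 0.234 ] [0.56   0.2981 0.197 ]
[128 105  27   6  86] [0.5251 0.1287 0.222 ] [0.5269 0.1336 0.234 ] [0.5213 0.1184 0.197 ]
[  399   106   161   156 22153] [0.6188 0.3882 0.222 ] [0.6161 0.3806 0.234 ] [0.6244 0.404  0.197 ]
[ 237  164   84   18 1357] [0.5882 0.2273 0.222 ] [0.587  0.2275 0.234 ] [0.5908 0.2269 0.197 ]
[364 189   6  72 161] [0.6417 0.2957 0.222 ] [0.6379 0.2926 0.234 ] [0.6496 0.3021 0.197 ]
[391 201   6  61 227] [0.6504 0.3181 0.222 ] [0.6462 0.3139 0.234 ] [0.6592 0.3268 0.197 ]
[   0  218  142   44 3094] [0.6218 0.0437 0.222 ] [0.6189 0.0528 0.234 ] [0.6277 0.0249 0.197 ]
[260 241  20  21 329] [0.6546 0.2106 0.222 ] [0.6502 0.2116 0.234 ] [0.6639 0.2085 0.197 ]
[281 241  19  21 334] [0.657  0.2283 0.222 ] [0.6524 0.2284 0.234 ] [0.6664 0.228  0.197 ]
[[274.20887453 130.70757034]]
```

Emit:
play_rows:
  offset:
    - [0, 0, -2.5]
    - [0, 0, -2.5]
    - [0, 0, -1.5]
    - [0, 0, -1]
    - [0, 0, 0]
    - [0, 0, 0]
    - [-0.5, 0.07, 0]
    - [-0.5, 0.07, 0]
  rotation:
    - [0, 0, 0]
    - [0, 0, 0]
    - [0, 0, 0]
    - [0, 0, 0]
    - [0, 0, 0]
    - [0, 0, 0]
    - [0, 0, 0]
    - [0, 0, 0]
  fingers: [0, 0, 0, 0, 0, 0, 0, 0]

```text
t: 11.62
ee_pos: [0.6199, 0.2243, 0.2127]
ee_rot: [[-0.991, 0.131, 0.002], [0.131, 0.991, 0.001], [-0.002, 0.001, -1.0]]
ft_force: [0.1, -0.9, 0.4]
width: 0.003
```

Emit:
play_rows:
  offset:
    - [-0.4, 0.05, 0]
    - [-0.4, 0.05, 0]
    - [-0.4, 0.05, 0]
    - [-0.4, 0.05, 0]
    - [-0.4, 0.05, 0]
    - [-0.4, 0.05, 0]
    - [0, 0, 0]
    - [0, 0, 0]
  rotation:
    - [0, 0, 0]
    - [0, 0, 0]
    - [0, 0, 0]
    - [0, 0, 0]
    - [0, 0, 0]
    - [0, 0, 0]
    - [0, 0, 0]
    - [0, 0, 0]
  fingers: [0, 0, 0, 0, 0, 0, 0, 0]

```text
t: 12.28
ee_pos: [0.5948, 0.2272, 0.2112]
ee_rot: [[-0.991, 0.131, -0.001], [0.131, 0.991, -0.0], [0.001, -0.0, -1.0]]
ft_force: [0.4, 0.1, -0.3]
width: 0.009
```

```bash
python3 - <<'E'
from h import *
s=monitor.read_state();print(s['t'],np.round(s['ee_pos'],4),np.round(s['ft_force'],2),np.abs(s['joint_vel']).max())
g=snap('wrist','w10.png').max(axis=2)
m=(g<95).astype(np.uint8);m[240:]=0;m[:,:200]=0;m[:,360:]=0;n,l,st,ce=cv2.connectedComponentsWithStats(m)
for i in range(1,n):
    if st[i,4]>300:
        c=(st[i,0]+st[i,2]/2,st[i,1]+st[i,3]/2);print(st[i],onz('wrist',c,.228).round(4))
E
```

```text
12.2833 [0.5948 0.2272 0.2112] [ 0.36  0.06 -0.33] 0.4176480382441067
[ 200    0   48   25 1014] [0.4659 0.2172 0.228 ]
[ 202   46   63   22 1342] [0.4855 0.2185 0.228 ]
[ 227   81   93   41 3447] [0.5087 0.2355 0.228 ]
[250 172  81  29 381] [0.5538 0.2389 0.228 ]
[ 219  211  117   29 3110] [0.5751 0.2287 0.228 ]
```

Emit:
play_rows:
  offset:
    - [-0.4, 0.05, 0]
    - [-0.4, 0.05, 0]
    - [-0.4, 0.05, 0]
    - [-0.4, 0.05, 0]
    - [-0.4, 0.05, 0]
    - [-0.4, 0.05, 0]
    - [-0.2, 0.03, 0]
    - [-0.1, 0.01, 0]
  rotation:
    - [0, 0, 0]
    - [0, 0, 0]
    - [0, 0, 0]
    - [0, 0, 0]
    - [0, 0, 0]
    - [0, 0, 0]
    - [0, 0, 0]
    - [0, 0, 0]
  fingers: [0, 0, 0, 0, 0, 0, 0, 0]

```text
t: 13.0
ee_pos: [0.5679, 0.2305, 0.2113]
ee_rot: [[-0.991, 0.131, -0.0], [0.131, 0.991, -0.0], [0.0, -0.0, -1.0]]
ft_force: [1.1, -0.7, -1.0]
width: 0.002
```

```bash
python3 - <<'E'
from h import *
s=monitor.read_state();print(s['t'],np.round(s['ee_pos'],4),np.round(s['ft_force'],2),np.abs(s['joint_vel']).max())
snap('wrist','w11.png')
E
```

```text
13.0 [0.5679 0.2305 0.2113] [ 1.09 -0.7  -0.98] 0.9255432955524825
```

View pics/w11.png

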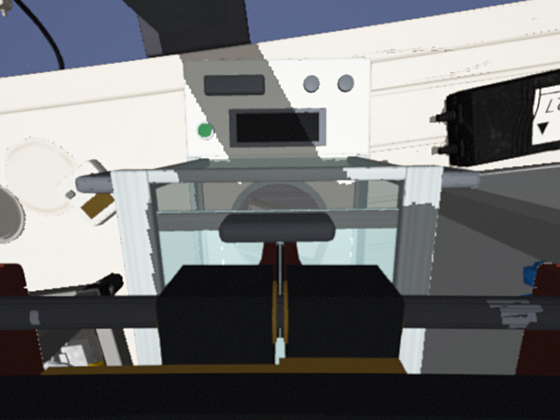

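The side door handle at (98,183) is level with the left one, so that door is shut. The window's front edge at row 212 still has to reach the header at about row 182, roughly 17–20 mm.

Emit:
play_rows:
  offset:
    - [-0.3, 0.04, 0]
    - [-0.3, 0.04, 0]
    - [-0.2, 0.03, 0]
    - [-0.2, 0.03, 0]
    - [-0.1, 0.01, 0]
    - [-0.1, 0.01, 0]
    - [0, 0, 0]
    - [0, 0, 0]
  rotation:
    - [0, 0, 0]
    - [0, 0, 0]
    - [0, 0, 0]
    - [0, 0, 0]
    - [0, 0, 0]
    - [0, 0, 0]
    - [0, 0, 0]
    - [0, 0, 0]
  fingers: [0, 0, 0, 0, 0, 0, 0, 0]

```text
t: 13.72
ee_pos: [0.5562, 0.2323, 0.2112]
ee_rot: [[-0.991, 0.131, -0.0], [0.131, 0.991, 0.0], [0.0, 0.0, -1.0]]
ft_force: [0.2, -0.3, 0.1]
width: 0.006
```

Emit:
play_rows:
  offset:
    - [-0.1, 0.01, 0]
    - [-0.1, 0.01, 0]
    - [-0.1, 0.02, 0]
    - [-0.1, 0.01, 0]
    - [-0.1, 0.01, 0]
    - [0, 0, 0]
    - [0, 0, 0]
    - [0, 0, 0]
  rotation:
    - [0, 0, 0]
    - [0, 0, 0]
    - [0, 0, 0]
    - [0, 0, 0]
    - [0, 0, 0]
    - [0, 0, 0]
    - [0, 0, 0]
    - [0, 0, 0]
  fingers: [0, 0, 0, 0, 0, 0, 0, 0]

```text
t: 14.38
ee_pos: [0.5511, 0.2328, 0.2112]
ee_rot: [[-0.991, 0.131, -0.001], [0.131, 0.991, 0.0], [0.001, 0.0, -1.0]]
ft_force: [0.1, -0.2, 0.5]
width: 0.01
```

Emit:
play_rows:
  offset:
    - [-0.1, 0.01, 0]
    - [-0.1, 0.01, 0]
    - [-0.1, 0.02, 0]
    - [-0.1, 0.01, 0]
    - [-0.1, 0.01, 0]
    - [0, 0, 0]
    - [0, 0, 0]
    - [0, 0, 0]
  rotation:
    - [0, 0, 0]
    - [0, 0, 0]
    - [0, 0, 0]
    - [0, 0, 0]
    - [0, 0, 0]
    - [0, 0, 0]
    - [0, 0, 0]
    - [0, 0, 0]
  fingers: [0, 0, 0, 0, 0, 0, 0, 0]

```text
t: 15.05
ee_pos: [0.5508, 0.2329, 0.2115]
ee_rot: [[-0.991, 0.132, 0.009], [0.132, 0.991, 0.001], [-0.008, 0.002, -1.0]]
ft_force: [14.8, 1.7, -10.5]
width: 0.005
```

Window force is about 15 N with no further travel, so it is shut. Back off, lift, and go above the tare key, slightly to its front so that the tip bears on the key's middle.

Emit:
play_rows:
  offset:
    - [0.6, -0.08, 0]
    - [1, -0.13, 0]
    - [0, 0, 2.5]
    - [0, 0, 2.5]
    - [0, 0, 2.5]
    - [-3.1, -0.78, 0]
    - [-3.1, -0.78, 0]
    - [-3.1, -0.78, 0]
  rotation:
    - [0, 0, 0]
    - [0, 0, 0]
    - [0, 0, 0]
    - [0, 0, 0]
    - [0, 0, 0]
    - [0, 0, 0]
    - [0, 0, 0]
    - [0, 0, 0]
  fingers: [0, 0, 0, 0, 0, 0, 0, 0]

```text
t: 15.72
ee_pos: [0.4684, 0.2075, 0.2864]
ee_rot: [[-0.991, 0.131, -0.001], [0.131, 0.991, -0.0], [0.001, -0.0, -1.0]]
ft_force: [-0.1, 0.0, 1.1]
width: 0.007
```

Emit:
play_rows:
  offset:
    - [-3.1, -0.78, 0]
    - [0, 0, -2.5]
    - [0, 0, -2.5]
    - [0, 0, -2.5]
    - [0, 0, -2.5]
    - [0, 0, -2]
    - [0, 0, 0]
    - [0, 0, 0]
  rotation:
    - [0, 0, 0]
    - [0, 0, 0]
    - [0, 0, 0]
    - [0, 0, 0]
    - [0, 0, 0]
    - [0, 0, 0]
    - [0, 0, 0]
    - [0, 0, 0]
  fingers: [0, 0, 0, 0, 0, 0, 0, 0]

```text
t: 16.38
ee_pos: [0.4378, 0.1996, 0.1659]
ee_rot: [[-0.991, 0.131, -0.002], [0.131, 0.991, -0.001], [0.002, -0.002, -1.0]]
ft_force: [0.6, 0.9, -0.0]
width: 0.005
```

```bash
python3 - <<'E'
from h import *
s=monitor.read_state();print(s['t'],np.round(s['ee_pos'],4),np.round(s['ft_force'],2),np.round(s['joint_positions'],1))
a=snap('side','d12.png')[110:220,220:330];b=snap('wrist','w12.png')[130:330,180:380];p=proj('side',[[.4425,.2007,.045],[.437,.201,.17],[.437,.201,.186]]);print((p-[220,110])*400/110, (proj('wrist',[[.4425,.2007,.045],[.437,.201,.045]])-[180,130])*2+[400,0])
cv2.imwrite('pics/m12.png',cv2.cvtColor(np.hstack([cv2.resize(a,(400,400),interpolation=2),cv2.resize(b,(400,400))]),cv2.COLOR_RGB2BGR))
E
```

```text
16.3833 [0.4378 0.1996 0.1659] [ 0.59  0.91 -0.01] [-42.1  11.5  11.6 117.7  -2.9  51.3  53.6]
[[ 72.69681942 263.36463644]
 [ 60.44911666 182.82322072]
 [ 59.46932734 171.37377527]] [[600.15861718 160.56431476]
 [599.34745127 150.1997436 ]]
```

View pics/m12.png

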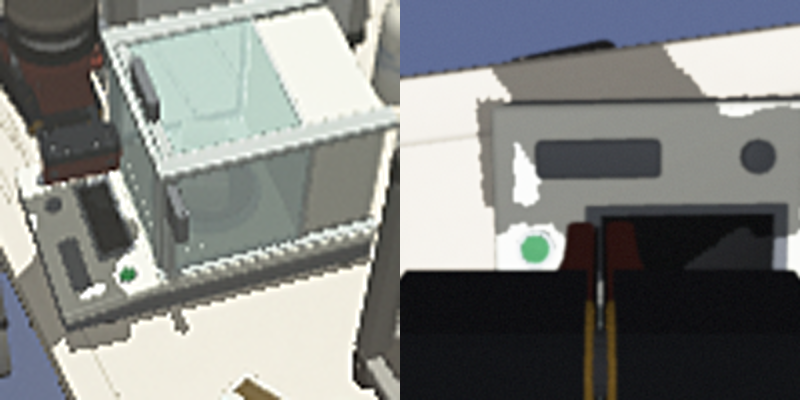

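Both are shut: the window handle at (145,85) sits at the header and the side handle at (177,210) at the front post. In the wrist crop the tare key centre at (598,159) is where predicted. I'll lower towards it.

Emit:
play_rows:
  offset:
    - [-0.2, 0, -2]
    - [0, 0, -2.5]
    - [0, 0, -2.5]
    - [0, 0, -2]
    - [0, 0, -1]
    - [0, 0, -0.2]
    - [0, 0, 0]
    - [0, 0, 0]
  rotation:
    - [0, 0, 0]
    - [0, 0, 0]
    - [0, 0, 0]
    - [0, 0, 0]
    - [0, 0, 0]
    - [0, 0, 0]
    - [0, 0, 0]
    - [0, 0, 0]
  fingers: [0, 0, 0, 0, 0, 0, 0, 0]

```text
t: 17.15
ee_pos: [0.4375, 0.2006, 0.0656]
ee_rot: [[-0.991, 0.131, 0.002], [0.131, 0.991, 0.001], [-0.002, 0.002, -1.0]]
ft_force: [0.1, -0.7, -0.3]
width: 0.002
```

Emit:
play_rows:
  offset:
    - [0, 0, -0.2]
    - [0, 0, -0.2]
    - [0, 0, -0.2]
    - [0, 0, -0.2]
    - [0, 0, -0.2]
    - [0, 0, 0]
    - [0, 0, 0]
    - [0, 0, 0]
  rotation:
    - [0, 0, 0]
    - [0, 0, 0]
    - [0, 0, 0]
    - [0, 0, 0]
    - [0, 0, 0]
    - [0, 0, 0]
    - [0, 0, 0]
    - [0, 0, 0]
  fingers: [0, 0, 0, 0, 0, 0, 0, 0]

```text
t: 17.82
ee_pos: [0.4364, 0.2, 0.0542]
ee_rot: [[-0.991, 0.131, -0.0], [0.131, 0.991, -0.0], [0.0, -0.0, -1.0]]
ft_force: [0.2, -0.8, 0.0]
width: 0.007
```

No contact yet, as expected with the higher tips.

Emit:
play_rows:
  offset:
    - [-0.1, 0, -0.2]
    - [0, 0, -0.2]
    - [0, 0, -0.2]
    - [0, 0, -0.2]
    - [0, 0, -0.2]
    - [0, 0, -0.1]
    - [0, 0, 0]
    - [0, 0, 0]
  rotation:
    - [0, 0, 0]
    - [0, 0, 0]
    - [0, 0, 0]
    - [0, 0, 0]
    - [0, 0, 0]
    - [0, 0, 0]
    - [0, 0, 0]
    - [0, 0, 0]
  fingers: [0, 0, 0, 0, 0, 0, 0, 0]

```text
t: 18.48
ee_pos: [0.4354, 0.2, 0.0432]
ee_rot: [[-0.991, 0.131, -0.0], [0.131, 0.991, -0.0], [0.0, -0.0, -1.0]]
ft_force: [0.9, -0.1, 0.5]
width: 0.007
```

Emit:
play_rows:
  offset:
    - [0, 0, -0.1]
    - [0, 0, -0.1]
    - [0, 0, -0.1]
    - [0, 0, 0]
    - [0, 0, 0]
    - [0, 0, 0]
    - [0, 0, 0]
    - [0, 0, 0]
  rotation:
    - [0, 0, 0]
    - [0, 0, 0]
    - [0, 0, 0]
    - [0, 0, 0]
    - [0, 0, 0]
    - [0, 0, 0]
    - [0, 0, 0]
    - [0, 0, 0]
  fingers: [0, 0, 0, 0, 0, 0, 0, 0]

```text
t: 19.15
ee_pos: [0.4354, 0.2, 0.0403]
ee_rot: [[-0.991, 0.131, 0.0], [0.131, 0.991, 0.0], [-0.0, 0.0, -1.0]]
ft_force: [-0.1, 0.0, -0.2]
width: 0.002
```

Emit:
play_rows:
  offset:
    - [0, 0, -0.1]
    - [0, 0, -0.1]
    - [0, 0, -0.1]
    - [0, 0, 0]
    - [0, 0, 0]
    - [0, 0, 0]
    - [0, 0, 0]
    - [0, 0, 0]
  rotation:
    - [0, 0, 0]
    - [0, 0, 0]
    - [0, 0, 0]
    - [0, 0, 0]
    - [0, 0, 0]
    - [0, 0, 0]
    - [0, 0, 0]
    - [0, 0, 0]
  fingers: [0, 0, 0, 0, 0, 0, 0, 0]

```text
t: 19.82
ee_pos: [0.4354, 0.2, 0.0373]
ee_rot: [[-0.991, 0.131, 0.0], [0.131, 0.991, 0.0], [-0.0, 0.0, -1.0]]
ft_force: [-0.7, -0.3, 0.3]
width: 0.004
```

Emit:
play_rows:
  offset:
    - [0, 0, -0.1]
    - [0, 0, -0.1]
    - [0, 0, -0.1]
    - [0, 0, 0]
    - [0, 0, 0]
    - [0, 0, 0]
    - [0, 0, 0]
    - [0, 0, 0]
  rotation:
    - [0, 0, 0]
    - [0, 0, 0]
    - [0, 0, 0]
    - [0, 0, 0]
    - [0, 0, 0]
    - [0, 0, 0]
    - [0, 0, 0]
    - [0, 0, 0]
  fingers: [0, 0, 0, 0, 0, 0, 0, 0]

```text
t: 20.48
ee_pos: [0.4353, 0.2, 0.0343]
ee_rot: [[-0.991, 0.131, -0.0], [0.131, 0.991, 0.0], [0.0, 0.0, -1.0]]
ft_force: [-0.4, -0.5, 0.6]
width: 0.008
```

Emit:
play_rows:
  offset:
    - [0, 0, -0.1]
    - [0, 0, -0.1]
    - [0, 0, -0.1]
    - [0, 0, 0]
    - [0, 0, 0]
    - [0, 0, 0]
    - [0, 0, 0]
    - [0, 0, 0]
  rotation:
    - [0, 0, 0]
    - [0, 0, 0]
    - [0, 0, 0]
    - [0, 0, 0]
    - [0, 0, 0]
    - [0, 0, 0]
    - [0, 0, 0]
    - [0, 0, 0]
  fingers: [0, 0, 0, 0, 0, 0, 0, 0]

```text
t: 21.15
ee_pos: [0.4357, 0.2001, 0.0314]
ee_rot: [[-0.991, 0.131, 0.001], [0.131, 0.991, 0.0], [-0.001, 0.0, -1.0]]
ft_force: [0.3, -0.6, 3.7]
width: 0.006
```

Contact: 3.7 N, in the key's spring range. I'll press a little further to the bottom.

Emit:
play_rows:
  offset:
    - [0, 0, -0.1]
    - [0, 0, -0.1]
    - [0, 0, -0.1]
    - [0, 0, 0]
    - [0, 0, 0]
    - [0, 0, 0]
    - [0, 0, 0]
    - [0, 0, 0]
  rotation:
    - [0, 0, 0]
    - [0, 0, 0]
    - [0, 0, 0]
    - [0, 0, 0]
    - [0, 0, 0]
    - [0, 0, 0]
    - [0, 0, 0]
    - [0, 0, 0]
  fingers: [0, 0, 0, 0, 0, 0, 0, 0]

```text
t: 21.82
ee_pos: [0.4361, 0.2001, 0.0294]
ee_rot: [[-0.991, 0.131, 0.001], [0.131, 0.991, 0.001], [-0.001, 0.001, -1.0]]
ft_force: [-2.1, -3.8, 18.6]
width: 0.007
```

18.6 N with the travel stopped: the key has bottomed. Release straight up and get clear.

Emit:
play_rows:
  offset:
    - [0, 0, 0.3]
    - [0, 0, 0.5]
    - [0, 0, 1]
    - [0, 0, 2]
    - [0, 0, 3]
    - [0, 0, 3]
    - [0, 0, 3]
    - [0, 0, 3]
  rotation:
    - [0, 0, 0]
    - [0, 0, 0]
    - [0, 0, 0]
    - [0, 0, 0]
    - [0, 0, 0]
    - [0, 0, 0]
    - [0, 0, 0]
    - [0, 0, 0]
  fingers: [0, 0, 0, 0, 0, 0, 0, 0]

```text
t: 22.48
ee_pos: [0.4343, 0.1996, 0.1877]
ee_rot: [[-0.991, 0.131, -0.001], [0.131, 0.991, -0.001], [0.001, -0.001, -1.0]]
ft_force: [0.3, -0.8, -0.2]
width: 0.005
```

Emit:
play_rows:
  offset:
    - [0, 0, 3]
    - [0, 0, 3]
    - [0, 0, 3]
    - [0, 0, 0]
    - [0, 0, 0]
    - [0, 0, 0]
    - [0, 0, 0]
    - [0, 0, 0]
  rotation:
    - [0, 0, 0]
    - [0, 0, 0]
    - [0, 0, 0]
    - [0, 0, 0]
    - [0, 0, 0]
    - [0, 0, 0]
    - [0, 0, 0]
    - [0, 0, 0]
  fingers: [0, 0, 0, 0, 0, 0, 0, 0]

```text
t: 23.15
ee_pos: [0.4345, 0.1995, 0.2749]
ee_rot: [[-0.991, 0.131, -0.002], [0.131, 0.991, -0.002], [0.002, -0.002, -1.0]]
ft_force: [-0.2, 1.0, -0.3]
width: 0.005
```

```bash
python3 - <<'E'
from h import *
s=monitor.read_state();print(s['t'],np.round(s['ee_pos'],4),np.round(s['ft_force'],2))
im=snap('side','d13.png').astype(int);a=cv2.cvtColor(cv2.imread('pics/d12.png'),4).astype(int);d1=cv2.cvtColor(cv2.imread('pics/d1.png'),4).astype(int)
for n,(r0,r1,c0,c1) in dict(doors=(112,180,255,330),bottle=(215,275,295,330),timer=(208,240,272,303),pip=(280,350,290,350)).items():
    for k,q in(('d12',a),('d1',d1)):print(n,k,(np.abs(im-q)[r0:r1,c0:c1].max(2)>40).mean().round(3))
g=snap('wrist','w13.png').max(axis=2)
m=(g<95).astype(np.uint8);m[250:]=0;n,l,st,ce=cv2.connectedComponentsWithStats(m)
for i in range(1,n):
    if 60<st[i,4]<8000: print(st[i],onz('wrist',ce[i],.045).round(4))
E
```

```text
23.15 [0.4345 0.1995 0.2749] [-0.23  1.05 -0.33]
doors d12 0.002
doors d1 0.231
bottle d12 0.0
bottle d1 0.0
timer d12 0.0
timer d1 0.0
pip d12 0.0
pip d1 0.0
[239 151  49  10 153] [0.3845 0.1887 0.045 ]
[ 436  170  124   80 5373] [0.5014 0.4859 0.045 ]
[246 173  82   3 137] [0.4132 0.2166 0.045 ]
[257 188  47  15 654] [0.4401 0.1998 0.045 ]
[333 188  13  13 130] [0.4497 0.2806 0.045 ]
[ 276  212   75   38 1958] [0.4904 0.2363 0.045 ]
[263 242  16   8 113] [0.5123 0.1761 0.045 ]
[519 245  41   5 105] [0.5651 0.5607 0.045 ]
```

```bash
python3 -c "
from h import *
print(workorder.sign_off())"
```

```text
the job is handed in; nothing more can be done
None
```

The job is handed in at about 23 s of the 54 s. I pushed the side door shut, then the top window, then pressed and released the tare key.

- **Doors:** I crept each one in at about 1 cm/s until it met its stop, at about 10 N for the side door and 15 N for the window. The pictures afterwards show the side handle at the front post and the window handle at the header, and neither had moved by the final picture.
- **Tare key:** the force passed through the spring range (3.7 N), then rose to 18.6 N with the travel stopped, so I take it as bottomed. Afterwards the tool was clear, with the force back near zero. I did not measure the key's height after release.
- **Surroundings:** the bottle, timer and pipette show no change in the side camera from first picture to last. Nothing went inside the chamber or near the power and mode keys, but I did not measure the tray's position afterwards.

**What disagreed:** the shut fingertips look about 20 mm higher in the images than the stated 14 mm ahead of the TCP. My first pass at the side handle therefore went over it without touching. I repeated it 20 mm lower and allowed for the offset from then on.

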